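# Demould the cement door stop

## Robot

A 6-joint arm with a two-finger parallel gripper is mounted at the origin on the work surface. World frame = base frame: x ahead of the robot, y to its left, z up, the work surface at z = 0. Lengths are in mm, angles in rad, forces in N, time in s.
With the tool pointing down it reaches from about 275 to 750 mm from the base axis. Payload 10.2 kg.
Tool frame: the origin (TCP) lies on the centre line of the jaws, within the pads' length; the fingertips stand bot.tips_ahead ahead of it and the grasp point (between the pads) lies 2 mm behind it (bot.tips_ahead is the distance from the TCP to the fingertips, in mm); y points along the fingers, z is the direction in which the jaws open and shut, and the axes are right-handed (so a half turn about y gives the same grasp; the last joint's range is limited). The gripper opens to 85 mm and grips with 20 to 120 N. Pads are 22 mm wide; open, the fingers measure 114 mm over their backs; the gripper's body (76 mm by 85 mm) begins 54 mm behind the grasp point. The pads swing forward as they close: fully open they stand 13 mm farther back than shut.
Start: joints at [-1.4, 0.313, 1.498, -0, 1.331, -0.223], TCP at [201.431, -484.827, 248.294] pointing down, gripper open.
Joint ranges: [-2.94, 2.94], [-0.97, 2.17], [0.19, 2.56], [-1.23, 4.37], [0.02, 3.11], [-2.88, 2.88]. Speed limits (rad/s): [2.39, 2.39, 3.01, 3.14, 3.14, 3.14].

## Interface

Orientations are given as a 3x3 rotation matrix whose columns are the frame's x, y, z axes.
In Python, from rig import bot gives the robot as it stands.
- The arm moves only by the tool drive_tool, never from a script. Its argument "commands" is one flat list of numbers, 7 for each row, row after row: the opening, from 0 (shut) to 1 (fully open), then the shift along the tool's x, y, z each as a share of 600 mm, from -1 to 1, then the turn, a rotation vector about the tool's x, y, z each as a share of pi rad, from -1 to 1. In form: [grip, tx, ty, tz, rx, ry, rz, grip, tx, ty, tz, rx, ry, rz, ...]. A call has 1 to 12 rows; each row is the pose to reach, as a shift and turn from the pose commanded when the call began, along the tool's axes at that moment, turning the shorter way round; what a row does not reach only later rows make up. A row lasts 1/10 s, in which the tool goes at most 50 mm and 8.59 degrees, less where a joint would pass 70% of its speed; a pose out of reach is approached as far as the arm can. A call with a number of a shift or a turn outside -1 to 1 is refused whole. A call with a gripper value outside its range is refused whole. The fingers move at their own pace and stop on an object; "force" is the grip in N (left out, the last holds). Time passes only in rows, so rows that repeat a pose let the fingers close. It gives the time, the measured TCP pose, the force and the opening at its end, in the units of the state.
- bot.observe(): the state, without advancing time (a new reading comes with each control period).
- bot.capture(name): name is "side" or "top" or "wrist"; returns the picture (480x640x3 uint8, blue, green, red); there is no depth.
- bot.camera_model(name): a dict with "mtx" (3x3 intrinsics, pixels), "k1" (the pictures are not rectified: a ray, as slopes to the right and down, at radius r is drawn at 1 + k1 r^2 times it, then the intrinsics apply), "cam_to_world" (4x4, takes a point from camera to world coordinates). Camera axes: x right, y down, z forward; pixel columns grow to the right and rows downward; lengths in mm; the calibration is good to about 2 mm. A picture is of the moment at which its call begins: read the wrist's pose just before it. camera_model takes no time and is no camera call; for the wrist camera it gives the pose at the moment of the call.
- bot.finish_job(): hands the job in, once; it reports no verdict.
The state is a dict: "t": time; "q": joint angles; "qd": joint speeds; "joint_efforts": joint torques, N m; "tool_pos": TCP position; "eef_rot": TCP orientation; "force": force on the tool from outside, world axes, zero at the start; "ft_torque": the same for the moment, N m; "gripper_width": finger opening in mm.
Only numpy, scipy, OpenCV 4.12 (cv2) and the standard library are available. Lean on these libraries where they do the work, as an engineer would, in place of code of your own. Each camera call takes 0.05 s, during which the arm holds its last target. There are 200 camera calls.

## Task

Two cement castings have set in their black moulds on the balcony shelf. Lift the oblong door stop out of its mould by its wooden grip and set it down gently, upright, in the middle of the slatted drying board, then let go. Leave the round weight in its mould.

Things in the scene. Friction and masses are not known exactly. Their poses are not given: they have to be found in the camera images.
- door_stop: The oblong casting, 0.25 to 0.47 kg: a grey cement block 94 (x) x 54 (y) x 30 mm high with a flat upright wooden grip cast into the middle of its top. The grip is 60 mm long (x), 18 mm thick (y) and 45 mm high, from 30 to 75 mm above the underside. Origin: centre of the block's underside; z up, x along the block and the grip. It starts seated in the oblong mould, loose in the cavity, only the grip standing above the rim.
- oblong_mould: The oblong mould, hard black silicone, fixed to the shelf: a block 128 (x) x 88 (y) x 38 mm high with an open cavity 100 x 60 mm, 32 mm deep (floor 6 mm above the shelf), in the middle of its top. Origin: centre of its underside; x along its length, z up.
- drying_board: The drying board, fixed to the shelf: six pale wooden slats on two bearers, 160 x 160 mm, upper face 24 mm above its origin. Origin: centre of its underside; the slats run along y, z up.
- round_weight: The other casting, to be left alone: a round grey cement block 68 mm in diameter and 30 mm high with an upright round wooden grip 22 mm in diameter and 45 mm high, seated in a square black mould 108 x 108 x 38 mm. Origin: centre of its underside, z up.
There are look-alikes about, which are no part of the job. What is shaped like the door_stop but yellow is not meant.

How it is judged (in metres and radians):
On the way:
1. the door stop, held by the fingers, is lifted clear of its mould (z of door_stop in the frame of oblong_mould above 0.045 m and contact force between the fingers and door_stop above 0.5 N), for 0.1 s.
At the end, for the whole second after the job is handed in: The door stop stands upright (within 10 degrees) and at rest on the drying board, its centre within 35 mm of the board's centre, released; the round weight is still in its mould, within 15 mm of where it was (horizontal distance between door_stop and drying_board below 0.035 m and z of door_stop in the frame of drying_board between 0.018 and 0.03 m and angle between door_stop's own z axis and vertical below 0.17 rad and linear speed of door_stop below 0.02 m/s and contact force between the fingers and door_stop below 0.1 N and distance of round_weight from where it was at the start of the episode below 0.015 m); the robot touches nothing.
It fails at once if the door stop is dropped or thrown (moves faster than 0.5 m/s while not held) (linear speed of door_stop above 0.5 m/s and contact force between the fingers and door_stop below 0.1 N).
It fails at once if the door stop is tipped more than 40 degrees from upright (angle between door_stop's own z axis and vertical above 0.7 rad).
It fails at once if the round weight is moved more than 15 mm (distance of round_weight from where it was at the start of the episode above 0.015 m).
It also fails if it takes over 42 s, if anything falls off the work surface, if the arm or the gripper's body presses on something with over 40 N, if the wrist force passes 120 N, or if a joint passes its speed limit or range.

## Working session

There is one attempt and no reset: what is moved stays moved. The work goes in short steps, Python scripts to look and compute and a tool call to move; the robot and the scene stay as the last step left them, time stands still between calls to the robot, and variables do not carry over. Pictures are saved under pics/ and viewed, about 8 in all and at most 12, crops included, and the job is handed in when it is done.

Besides the shell and the picture viewer there is one more tool, called after "Emit:" as name(argument=value, ...), one argument or row to a line, values as JSON. drive_tool: Moves the arm, as the interface text tells. Its arguments: {"type":"object","properties":{"commands":{"type":"array"},"force":{"type":"number"}},"required":["commands"]}

```bash
mkdir -p pics; ls; cat > h.py <<'E'
import numpy as np, cv2
from rig import bot
def px2w(c,uv,z):
    "pixel -> world point on plane z"
    m=bot.camera_model(c) if isinstance(c,str) else c
    K=np.array(m['mtx']);k1=m['k1'];T=np.array(m['cam_to_world'])
    p=np.atleast_2d(np.array(uv,float)).reshape(-1,1,2)
    s=cv2.undistortPoints(p,K,np.array([k1,0,0,0,0.]))[:,0]
    d=np.c_[s,np.ones(len(s))]@T[:3,:3].T
    o=T[:3,3]
    return o+d*((z-o[2])/d[:,2:])
def w2px(c,P):
    m=bot.camera_model(c) if isinstance(c,str) else c
    T=np.linalg.inv(np.array(m['cam_to_world']))
    P=np.atleast_2d(np.array(P,float))
    return cv2.projectPoints(P,cv2.Rodrigues(T[:3,:3])[0],T[:3,3],np.array(m['mtx']),np.array([m['k1'],0,0,0,0.]))[0][:,0]
E
python3 - <<'E'
from h import *
np.set_printoptions(precision=3,suppress=True)
s=bot.observe();print(s,bot.tips_ahead)
for c in('top','side'):
    cv2.imwrite(f'pics/{c}0.png',bot.capture(c)); m=bot.camera_model(c);print(np.array(m['cam_to_world']),m['mtx'],m['k1'])
E
```

```text
pics
{'t': 0.0, 'q': array([-1.4  ,  0.313,  1.498,  0.   ,  1.331, -0.223]), 'qd': array([ 0.001, -0.003, -0.001, -0.   , -0.001,  0.   ]), 'joint_efforts': array([ -0.001, -41.227, -25.975,  -0.   ,   0.004,   0.   ]), 'tool_pos': array([ 201.406, -484.565,  247.711]), 'eef_rot': array([[-0.923, -0.   ,  0.384],
       [-0.384,  0.001, -0.923],
       [-0.   , -1.   , -0.001]]), 'force': array([-1.267,  0.015,  0.453]), 'ft_torque': array([ 0.008, -0.022,  0.026]), 'gripper_width': 85.51079487116816} 17.0
[[   0.021   -0.996    0.092  452.675]
 [  -1.      -0.02     0.01    12.292]
 [  -0.008   -0.092   -0.996 1088.909]
 [   0.       0.       0.       1.   ]] [[592.583   0.    325.196]
 [  0.    592.583 242.587]
 [  0.      0.      1.   ]] -0.17245466158998404
[[ -0.738  -0.39    0.551 -38.205]
 [ -0.674   0.432  -0.598 615.557]
 [ -0.005  -0.813  -0.582 637.106]
 [  0.      0.      0.      1.   ]] [[470.921   0.    324.602]
 [  0.    470.921 236.522]
 [  0.      0.      1.   ]] 0.007011778266737467
```

View pics/top0.png

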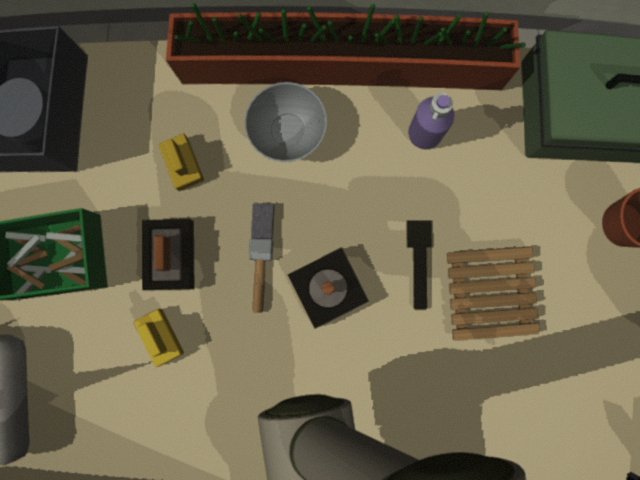

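View pics/side0.png

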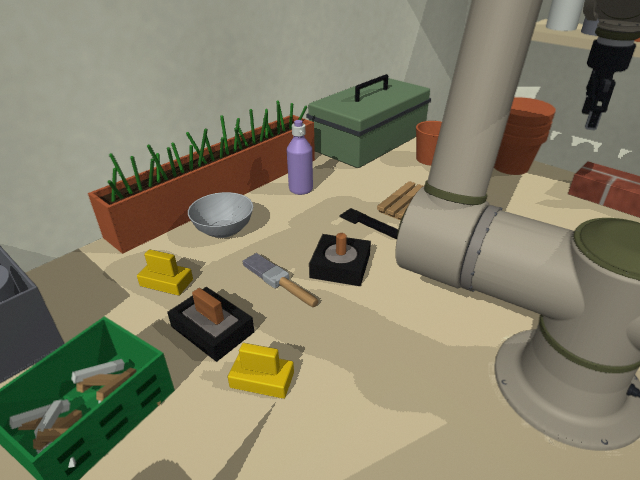

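The top picture shows the oblong mould around (168,254) with its grip at about (160,253). The board is around (494,292), the round weight at (329,289), and the yellow look-alikes at (181,161) and (158,337). The side view agrees, and both targets sit on the shelf.

```bash
python3 - <<'E'
from h import *
np.set_printoptions(precision=1,suppress=True)
im=cv2.imread('pics/top0.png');g=im.max(2)
hsv=cv2.cvtColor(im,cv2.COLOR_BGR2HSV)
# mould: dark px
def blob(mask,roi):
    x0,y0,x1,y1=roi;m=np.zeros_like(mask);m[y0:y1,x0:x1]=mask[y0:y1,x0:x1]
    cs,_=cv2.findContours(m,cv2.RETR_EXTERNAL,cv2.CHAIN_APPROX_NONE)
    return max(cs,key=cv2.contourArea)
def rep(n,c,z):
    P=px2w('top',c[:,0],z)[:,:2].astype(np.float32)
    r=cv2.minAreaRect(P);print(n,np.array(r[0]),np.array(r[1]),r[2], cv2.minAreaRect(c))
dark=(g<50).astype(np.uint8)
rep('mould',blob(dark,(125,205,205,300)),38)
wood=((hsv[...,0]<14)&(hsv[...,1]>110)&(g>70)).astype(np.uint8)
rep('grip',blob(wood,(145,225,185,280)),80)
wood2=cv2.morphologyEx(((hsv[...,0]<17)&(hsv[...,1]>95)&(g>70)).astype(np.uint8),cv2.MORPH_CLOSE,np.ones((9,9)))
rep('board',blob(wood2,(435,235,555,350)),24)
v=np.zeros((600,800,3),np.uint8)
v[:300,:400]=cv2.resize(im[200:305,110:250],(400,300));v[:480,400:800]=cv2.resize(im[235:355,445:545],(400,480))
cv2.imwrite('pics/crop1.png',v)
E
```

```text
mould [523.6 307.3] [126.   95.2] 2.805187940597534 ((167.5, 254.0), (70.0, 51.0), 90.0)
grip [522.6 312.4] [57.8 14.4] 2.6720831394195557 ((158.0, 252.5), (33.0, 8.0), 90.0)
board [ 466.2 -283.6] [157.8 158.8] 4.437746524810791 ((492.8074951171875, 292.6128845214844), (87.27293395996094, 85.2108383178711), 86.18592071533203)
```

View pics/crop1.png

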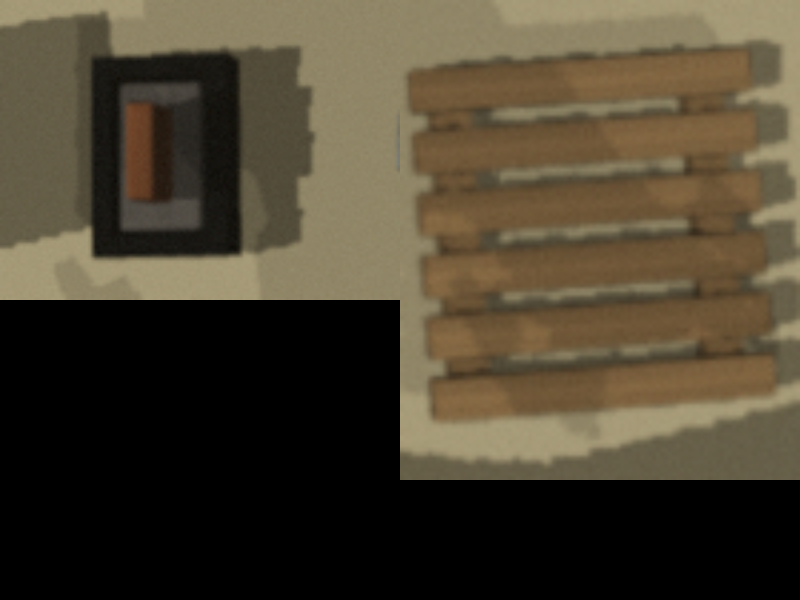

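Emit:
drive_tool(
  commands=[1, -0.5, 0, -0.51, 0, 0.11, 0, 1, -0.5, 0, -0.51, 0, 0.11, 0, 1, -0.5, 0, -0.51, 0, 0.11, 0, 1, -0.5, 0, -0.51, 0, 0.11, 0, 1, -0.5, 0, -0.51, 0, 0.11, 0, 1, -0.5, 0, -0.51, 0, 0.11, 0, 1, -0.5, 0, -0.51, 0, 0.11, 0, 1, -0.5, 0, -0.51, 0, 0.11, 0, 1, -0.5, 0, -0.51, 0, 0.11, 0, 1, -0.5, 0, -0.51, 0, 0.11, 0, 1, -0.5, 0, -0.51, 0, 0.11, 0, 1, -0.5, 0, -0.51, 0, 0.11, 0],
)

```text
t: 1.3
tool_pos: [360.9, -87.8, 248.2]
eef_rot: [[-0.999, -0.0, 0.047], [-0.047, 0.0, -0.999], [0.0, -1.0, -0.0]]
force: [0.1, -0.3, 0.2]
gripper_width: 85.4
```

```bash
cat >> h.py <<'E'
np.set_printoptions(precision=4,suppress=True)
def plan(target,yaw_open=None):
    "shares for a move to target TCP; yaw_open = desired angle (deg) of tool z"
    s=bot.observe();R=np.array(s['eef_rot']);p=np.array(s['tool_pos'])
    print('t',s['t'],'p',p,'q',s['q'],'F',s['force'],'w',s['gripper_width'])
    d=R.T@(np.array(target)-p)/600
    a=np.degrees(np.arctan2(R[1,2],R[0,2]))
    print('shift',d,'tool z yaw',a,'tool y',R[:,1], 'ry',None if yaw_open is None else -((yaw_open-a+90)%180-90)/180)
E
python3 - <<'E'
from h import *
plan([523,311,180],-87.3)
E
```

```text
t 1.3 p [360.8541 -87.8183 248.1723] q [-0.5571 -0.0364  1.9037 -0.0002  1.2746  0.9666] F [ 0.0744 -0.3428  0.1652] w 85.37132705304211
shift [-0.3013  0.1135 -0.6512] tool z yaw -87.29698778782644 tool y [-0.0003  0.     -1.    ] ry 1.6734512075326318e-05
```

Emit:
drive_tool(
  commands=[1, -0.301, 0.06, -0.651, 0, 0, 0, 1, -0.301, 0.06, -0.651, 0, 0, 0, 1, -0.301, 0.06, -0.651, 0, 0, 0, 1, -0.301, 0.06, -0.651, 0, 0, 0, 1, -0.301, 0.06, -0.651, 0, 0, 0, 1, -0.301, 0.06, -0.651, 0, 0, 0, 1, -0.301, 0.06, -0.651, 0, 0, 0, 1, -0.301, 0.06, -0.651, 0, 0, 0, 1, -0.301, 0.06, -0.651, 0, 0, 0, 1, -0.301, 0.06, -0.651, 0, 0, 0, 1, -0.301, 0.06, -0.651, 0, 0, 0, 1, -0.301, 0.06, -0.651, 0, 0, 0],
)

```text
t: 2.5
tool_pos: [522.9, 310.1, 212.4]
eef_rot: [[-0.999, -0.0, 0.046], [-0.046, -0.0, -0.999], [0.0, -1.0, 0.0]]
force: [-0.0, 0.8, 0.1]
gripper_width: 85.7
```

```bash
python3 - <<'E'
from h import *
plan([523,311,180],-87.3)
m=bot.camera_model('wrist');print(np.array(m['cam_to_world']))
im=bot.capture('wrist')
cv2.imwrite('pics/w1.png',im)
import pickle;pickle.dump(m,open('w1.pkl','wb'))
E
```

```text
t 2.5 p [522.9456 310.1363 212.4234] q [ 0.3429  0.5235  1.2829 -0.0002  1.3354  1.8675] F [-0.0111  0.7922  0.1055] w 85.72069284047934
shift [-0.0002  0.054  -0.0014] tool z yaw -87.3467272411598 tool y [-0.0001 -0.0003 -1.    ] ry -0.00025959578422111285
[[  0.0471  -0.9567  -0.2874 595.4788]
 [ -0.9989  -0.0453  -0.0129 313.982 ]
 [ -0.0007   0.2877  -0.9577 339.0793]
 [  0.       0.       0.       1.    ]]
```

View pics/w1.png

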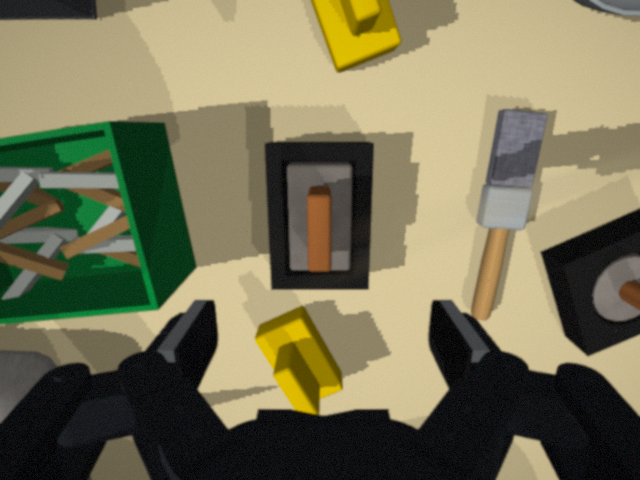

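The wrist view shows the grip top running from about (318,188) to (319,272), the cavity at 286–352 × 162–272, and the mould rim at 265–373 × 142–290. The fingers' sides are clear.

```bash
python3 - <<'E'
from h import *
import pickle
m=pickle.load(open('w1.pkl','rb'));im=cv2.imread('pics/w1.png')
hsv=cv2.cvtColor(im,cv2.COLOR_BGR2HSV);g=im.max(2)
def blob(mask,roi):
    x0,y0,x1,y1=roi;k=np.zeros(mask.shape,np.uint8);k[y0:y1,x0:x1]=mask[y0:y1,x0:x1]
    return max(cv2.findContours(k,cv2.RETR_EXTERNAL,cv2.CHAIN_APPROX_NONE)[0],key=cv2.contourArea)
for n,c,z in(('mould',blob(g<45,(255,130,385,300)),38),('grip',blob((hsv[...,1]>120)&(g>80),(295,175,345,280)),81)):
    r=cv2.minAreaRect(px2w(m,c[:,0],z)[:,:2].astype(np.float32));print(n,r,cv2.boundingRect(c))
    if n=='grip':
        for zz in(81,): 
            P=px2w(m,c[:,0],zz)[:,:2]; print(P.min(0),P.max(0))
    if n=='grip':
        k=np.zeros(g.shape,np.uint8);cv2.drawContours(k,[c],-1,1,-1)
        for row in range(185,275,8):
            xs=np.where(k[row])[0]; 
            if len(xs): print(row,xs.min(),xs.max(),px2w(m,[[xs.min(),row],[xs.max()+1,row]],81)[:,:2].ravel(), im[row,xs.min():xs.max()+1].max(1)[::4])
E
```

```text
mould ((521.4251708984375, 313.86932373046875), (126.10382843017578, 86.36237335205078), 2.724008560180664) (266, 143, 107, 145)
grip ((521.937255859375, 313.849853515625), (61.388816833496094, 16.976520538330078), 3.0238423347473145) (307, 191, 24, 81)
[491.0341 303.9687] [552.2458 323.2376]
193 309 309 [550.8064 321.9104 550.8398 321.196 ] [82]
201 307 330 [544.9381 323.1354 545.7512 305.8879] [135 160 159 157 151 140]
209 307 330 [539.0656 322.9297 539.8845 305.5743] [128 159 161 156 153 141]
217 307 330 [533.1199 322.722  533.9447 305.2566] [123 160 162 157 149 138]
225 307 330 [527.0988 322.5123 527.9297 304.9345] [121 159 158 151 151 139]
233 307 330 [520.9999 322.3005 521.8369 304.608 ] [122 156 155 151 149 140]
241 308 330 [514.8558 321.3442 515.6639 304.2769] [137 151 154 149 146 126]
249 308 330 [508.5941 321.1229 509.4082 303.941 ] [135 154 151 147 148 126]
257 308 330 [502.2468 320.8991 503.0672 303.6002] [136 151 151 145 145 125]
265 308 330 [495.8112 320.6728 496.638  303.2543] [135 152 152 148 144 121]
```

Emit:
drive_tool(
  commands=[1, 0.0015, 0.06, -0.0053, 0, 0, 0, 1, 0.0015, 0.12, -0.0053, 0, 0, 0, 1, 0.0015, 0.17, -0.0053, 0, 0, 0, 1, 0.0015, 0.21, -0.0053, 0, 0, 0, 1, 0.0015, 0.235, -0.0053, 0, 0, 0, 1, 0.0015, 0.25, -0.0053, 0, 0, 0, 1, 0.0015, 0.25, -0.0053, 0, 0, 0, 1, 0.0015, 0.25, -0.0053, 0, 0, 0],
)

```text
t: 3.35
tool_pos: [522.2, 314.8, 63.4]
eef_rot: [[-0.999, 0.002, 0.048], [-0.048, 0.001, -0.999], [-0.002, -1.0, -0.001]]
force: [-0.1, -0.5, 0.4]
gripper_width: 85.8
```

Emit:
drive_tool(
  commands=[0.3, 0, 0, 0, 0, 0, 0, 0.3, 0, 0, 0, 0, 0, 0, 0.2, 0, 0, 0, 0, 0, 0, 0.1, 0, 0, 0, 0, 0, 0, 0, 0, 0, 0, 0, 0, 0, 0, 0, 0, 0, 0, 0, 0, 0, 0, 0, 0, 0, 0, 0, 0, 0, 0, 0, 0, 0, 0],
  force=40,
)

```text
t: 4.15
tool_pos: [521.6, 314.7, 62.3]
eef_rot: [[-0.999, -0.0, 0.048], [-0.048, -0.0, -0.999], [0.0, -1.0, 0.0]]
force: [0.6, -1.9, 0.6]
gripper_width: 17.9
```

```bash
python3 - <<'E'
from h import *
plan([522,313,62],-87.3)
cv2.imwrite('pics/w2.png',np.hstack([cv2.resize(bot.capture('wrist'),(400,300)),cv2.resize(bot.capture('side')[200:400,120:387],(400,300))]))
E
```

```text
t 4.15 p [521.5502 314.7439  62.2781] q [ 0.3509  0.6878  1.4293 -0.0002  1.0247  1.8736] F [ 0.5932 -1.8934  0.5771] w 17.87629872451176
shift [-0.0006  0.0005  0.0029] tool z yaw -87.23595146523745 tool y [-0.0001 -0.0002 -1.    ] ry 0.00035582519312526983
```

View pics/w2.png

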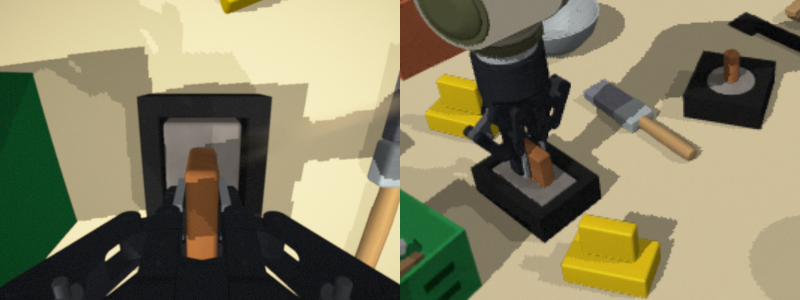

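The grip is held: the opening is 17.9 mm against 18 mm expected, and the picture shows both pads on the wood just above the rim. Next I lift slowly.

Emit:
drive_tool(
  commands=[0, 0, -0.01, 0, 0, 0, 0, 0, 0, -0.03, 0, 0, 0, 0, 0, 0, -0.05, 0, 0, 0, 0, 0, 0, -0.08, 0, 0, 0, 0, 0, 0, -0.12, 0, 0, 0, 0, 0, 0, -0.16, 0, 0, 0, 0, 0, 0, -0.19, 0, 0, 0, 0, 0, 0, -0.2, 0, 0, 0, 0, 0, 0, -0.2, 0, 0, 0, 0, 0, 0, -0.2, 0, 0, 0, 0],
)

```text
t: 5.25
tool_pos: [521.2, 314.7, 181.5]
eef_rot: [[-0.999, -0.001, 0.048], [-0.048, -0.0, -0.999], [0.001, -1.0, 0.0]]
force: [-0.3, -0.1, -4.1]
gripper_width: 17.6
```

```bash
python3 - <<'E'
from h import *
plan([466,-284,180],-85.6)
cv2.imwrite('pics/w3.png',np.hstack([cv2.resize(bot.capture('wrist'),(400,300)),cv2.resize(bot.capture('side')[150:400,120:453],(400,300))]))
E
```

```text
t 5.25 p [521.1664 314.7348 181.4897] q [0.3511 0.5516 1.3209 0.0001 1.2706 1.8736] F [-0.2953 -0.0938 -4.1443] w 17.63357028645523
shift [0.14   0.0031 0.9923] tool z yaw -87.2361519650073 tool y [-0.0014 -0.0004 -1.    ] ry -0.009089733138929449
```

View pics/w3.png

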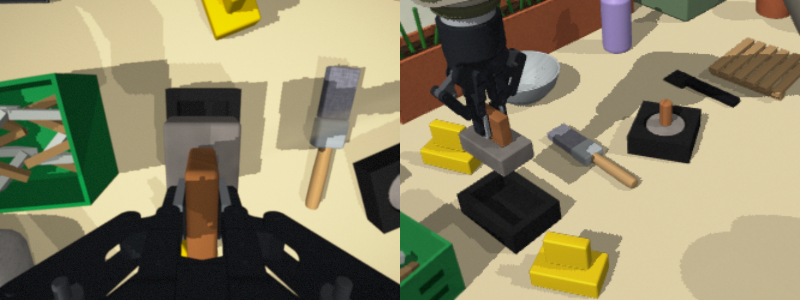

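It is lifted clear and level, with about 4.1 N on the wrist (0.42 kg). Now I carry it towards the board.

Emit:
drive_tool(
  commands=[0, 0.002, -0.03, 0.015, 0, 0, 0, 0, 0.006, -0.03, 0.045, 0, 0, 0, 0, 0.013, -0.03, 0.09, 0, 0, 0, 0, 0.02, -0.03, 0.14, 0, 0, 0, 0, 0.028, -0.03, 0.2, 0, -0.009, 0, 0, 0.037, -0.03, 0.26, 0, -0.009, 0, 0, 0.045, -0.03, 0.32, 0, -0.009, 0, 0, 0.054, -0.03, 0.38, 0, -0.009, 0, 0, 0.062, -0.03, 0.44, 0, -0.009, 0, 0, 0.07, -0.03, 0.5, 0, -0.009, 0, 0, 0.077, -0.03, 0.55, 0, -0.009, 0, 0, 0.084, -0.03, 0.6, 0, -0.009, 0],
)

```text
t: 6.55
tool_pos: [488.1, -48.4, 199.8]
eef_rot: [[-0.997, -0.001, 0.076], [-0.076, 0.0, -0.997], [0.001, -1.0, -0.0]]
force: [0.4, -1.3, -4.6]
gripper_width: 17.4
```

Emit:
drive_tool(
  commands=[0, 0.008, 0, 0.05, 0, 0, 0, 0, 0.016, 0, 0.1, 0, 0, 0, 0, 0.024, 0, 0.16, 0, 0, 0, 0, 0.032, 0, 0.22, 0, 0, 0, 0, 0.04, 0, 0.27, 0, 0, 0, 0, 0.046, 0, 0.32, 0, 0, 0, 0, 0.05, 0, 0.36, 0, 0, 0, 0, 0.056, 0, 0.38, 0, 0, 0, 0, 0.056, 0, 0.39, 0, 0, 0, 0, 0.056, 0, 0.392, 0, 0, 0, 0, 0.056, 0, 0.392, 0, 0, 0, 0, 0.056, 0, 0.392, 0, 0, 0],
)

```text
t: 7.75
tool_pos: [473.2, -283.3, 200.4]
eef_rot: [[-0.997, -0.0, 0.077], [-0.077, 0.0, -0.997], [-0.0, -1.0, -0.0]]
force: [-0.4, -0.7, -3.2]
gripper_width: 17.3
```

```bash
python3 - <<'E'
from h import *
plan([466,-284,82],-85.6)
m=bot.camera_model('wrist');im=bot.capture('wrist')
c=w2px(m,[[466,-284,24]]);print(c)
cr=w2px(m,[[466+a,-284+b,24] for a,b in((80,80),(80,-80),(-80,-80),(-80,80))]).astype(int)
cv2.polylines(im,[cr.reshape(-1,1,2)],True,(0,0,255),1)
cv2.imwrite('pics/w4.png',np.hstack([cv2.resize(im,(400,300)),cv2.resize(bot.capture('side')[100:300,200:467],(400,300))]))
E
```

```text
t 7.75 p [ 473.2417 -283.3417  200.3517] q [-0.752   0.4113  1.4875  0.0002  1.243   0.7412] F [-0.4234 -0.6605 -3.2126] w 17.257489618872313
shift [0.0121 0.1973 0.0002] tool z yaw -85.55735319609641 tool y [-0.      0.0002 -1.    ] ry 0.00023692668835322036
[[323.7494 225.269 ]]
```

View pics/w4.png

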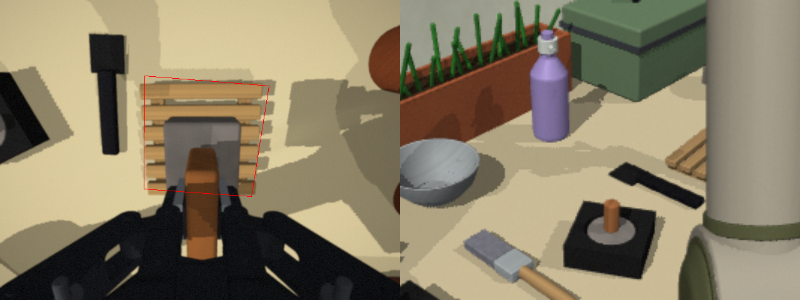

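The stop hangs level over the board, and the projected board outline fits the slats to within about 5 mm. The round weight is undisturbed. Now I descend to just above contact, which should come at TCP z ≈ 80.

Emit:
drive_tool(
  commands=[0, 0.0135, 0.04, 0, 0, 0, 0, 0, 0.0135, 0.08, 0, 0, 0, 0, 0, 0.0135, 0.12, 0, 0, 0, 0, 0, 0.0135, 0.15, 0, 0, 0, 0, 0, 0.0135, 0.17, 0, 0, 0, 0, 0, 0.0135, 0.182, 0, 0, 0, 0, 0, 0.0135, 0.19, 0, 0, 0, 0, 0, 0.0135, 0.193, 0, 0, 0, 0, 0, 0.0135, 0.193, 0, 0, 0, 0, 0, 0.0135, 0.193, 0, 0, 0, 0],
)

```text
t: 8.85
tool_pos: [465.2, -285.1, 85.1]
eef_rot: [[-0.997, 0.001, 0.076], [-0.076, -0.001, -0.997], [-0.001, -1.0, 0.001]]
force: [-0.5, -0.2, -2.8]
gripper_width: 17.6
```

Emit:
drive_tool(
  commands=[0, 0, 0.001, 0, 0, 0, 0, 0, 0, 0.002, 0, 0, 0, 0, 0, 0, 0.003, 0, 0, 0, 0, 0, 0, 0.003, 0, 0, 0, 0],
)

```text
t: 9.25
tool_pos: [465.0, -284.9, 82.6]
eef_rot: [[-0.997, -0.0, 0.076], [-0.076, 0.0, -0.997], [0.0, -1.0, -0.0]]
force: [0.4, 0.1, -3.3]
gripper_width: 17.5
```

Emit:
drive_tool(
  commands=[0, 0, 0.001, 0, 0, 0, 0, 0, 0, 0.002, 0, 0, 0, 0, 0, 0, 0.002, 0, 0, 0, 0, 0, 0, 0.002, 0, 0, 0, 0],
)

```text
t: 9.65
tool_pos: [465.0, -284.9, 81.5]
eef_rot: [[-0.997, -0.0, 0.076], [-0.076, 0.0, -0.997], [0.0, -1.0, -0.0]]
force: [0.2, -0.4, -3.2]
gripper_width: 17.4
```

Emit:
drive_tool(
  commands=[0, 0, 0.001, 0, 0, 0, 0, 0, 0, 0.002, 0, 0, 0, 0, 0, 0, 0.002, 0, 0, 0, 0, 0, 0, 0.002, 0, 0, 0, 0],
)

```text
t: 10.05
tool_pos: [465.0, -284.8, 80.3]
eef_rot: [[-0.997, 0.0, 0.076], [-0.076, 0.0, -0.997], [-0.0, -1.0, -0.0]]
force: [-0.8, -0.4, -3.8]
gripper_width: 17.5
```

Emit:
drive_tool(
  commands=[0, 0, 0.001, 0, 0, 0, 0, 0, 0, 0.002, 0, 0, 0, 0, 0, 0, 0.002, 0, 0, 0, 0, 0, 0, 0.002, 0, 0, 0, 0],
)

```text
t: 10.45
tool_pos: [465.0, -285.0, 80.2]
eef_rot: [[-0.997, 0.0, 0.076], [-0.076, -0.0, -0.997], [-0.0, -1.0, 0.0]]
force: [-3.5, 1.1, 7.9]
gripper_width: 17.7
```

```bash
python3 - <<'E'
from h import *
plan([466,-284,82],-85.6)
im=bot.capture('wrist')
cv2.imwrite('pics/w5.png',np.hstack([im[120:420,120:520],bot.capture('top')[150:450,240:640]]))
E
```

```text
t 10.45 p [ 465.017  -284.9969   80.1686] q [-0.7647  0.5458  1.6294 -0.0001  0.9659  0.7297] F [-3.4877  1.1188  7.9079] w 17.685726877818517
shift [-0.0018 -0.0031 -0.0015] tool z yaw -85.61702002759246 tool y [ 0.0003 -0.0004 -1.    ] ry -9.455570884703156e-05
```

View pics/w5.png

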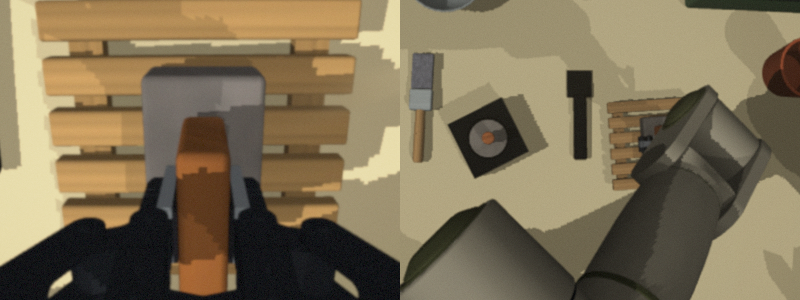

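Contact came at TCP z = 80.2, as predicted, and the force reversed to +7.9 N. The block lies flat across the slats, central in the board. Now I open slowly and retreat straight up.

Emit:
drive_tool(
  commands=[0.25, 0, 0, 0, 0, 0, 0, 0.3, 0, 0, 0, 0, 0, 0, 0.4, 0, 0, 0, 0, 0, 0, 0.5, 0, 0, 0, 0, 0, 0, 0.6, 0, 0, 0, 0, 0, 0, 0.6, 0, 0, 0, 0, 0, 0, 0.6, 0, 0, 0, 0, 0, 0],
)

```text
t: 11.25
tool_pos: [465.0, -284.9, 79.1]
eef_rot: [[-0.997, -0.0, 0.076], [-0.076, -0.0, -0.997], [0.0, -1.0, 0.0]]
force: [0.4, -0.1, 0.6]
gripper_width: 51.5
```

Emit:
drive_tool(
  commands=[0.6, 0, -0.02, 0, 0, 0, 0, 0.6, 0, -0.05, 0, 0, 0, 0, 0.6, 0, -0.1, 0, 0, 0, 0, 0.6, 0, -0.16, 0, 0, 0, 0, 0.6, 0, -0.22, 0, 0, 0, 0, 0.6, 0, -0.25, 0, 0, 0, 0, 0.6, 0, -0.25, 0, 0, 0, 0, 0.6, 0, -0.25, 0, 0, 0, 0],
)

```text
t: 12.05
tool_pos: [464.8, -284.7, 228.9]
eef_rot: [[-0.997, -0.0, 0.076], [-0.076, 0.0, -0.997], [0.0, -1.0, -0.0]]
force: [-0.4, -0.7, 0.1]
gripper_width: 51.5
```

```bash
python3 - <<'E'
from h import *
plan([466,-284,82],-85.6)
m=bot.camera_model('wrist');im=bot.capture('wrist')
cv2.imwrite('pics/w6.png',im)
import pickle;pickle.dump(m,open('w6.pkl','wb'))
E
```

```text
t 12.05 p [ 464.7749 -284.6609  228.8865] q [-0.7646  0.3721  1.467  -0.      1.3028  0.7297] F [-0.3816 -0.6578  0.0962] w 51.47777297577006
shift [-0.0022  0.2448 -0.0009] tool z yaw -85.61713022228216 tool y [-0.0002  0.0002 -1.    ] ry -9.516790156756845e-05
```

View pics/w6.png

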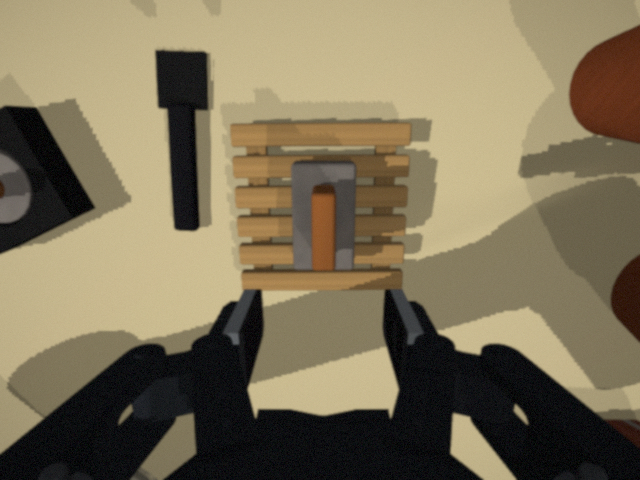

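The stop stands upright and free on the board, with the jaws open and above it. Board corners are about (231,123), (411,123), (402,287) and (242,287); the block top spans about (293,163) to (355,270). A quick check of the offset follows, then I hand in.

```bash
python3 - <<'E'
from h import *
import pickle
m=pickle.load(open('w6.pkl','rb'))
b=px2w(m,[[231,124],[411,123],[402,287],[242,287]],24)
s=px2w(m,[[293,163],[356,163],[354,270],[293,270]],54)
print(b,s,b.mean(0),s.mean(0),np.linalg.norm((b-s).mean(0)[:2]))
bot.finish_job()
E
```

```text
[[ 535.3298 -197.6833   24.    ]
 [ 548.3292 -354.9338   24.    ]
 [ 392.7573 -368.5758   24.    ]
 [ 380.3682 -209.7322   24.    ]] [[ 508.4145 -256.1364   54.    ]
 [ 512.4012 -307.4746   54.    ]
 [ 418.9595 -315.3494   54.    ]
 [ 414.7439 -261.2202   54.    ]] [ 464.1961 -282.7313   24.    ] [ 463.6298 -285.0451   54.    ] 2.3821504428223212
the job is handed in; nothing more can be done
```

I lifted the door stop out of its mould by the wooden grip, carried it over to the drying board and set it down upright. I then opened the gripper, backed off straight up and handed the job in at about 12 s. The hand-in gives no verdict, so what follows is from my own readings.

- **Grip and lift:** the jaws closed to 17.9 mm on the 18 mm grip. The wrist carried about 4 N, and the pictures showed the stop hanging level and clear of the mould.
- **Setting down:** contact came at TCP z = 80.2 mm, where I had predicted 80.3 mm. It pressed briefly at about 8 N.
- **Final position:** the wrist picture shows the stop standing free, about 2.4 mm from the board's centre (limit 35 mm). The board measured about 158 × 156 mm in that picture and the block about 94 × 53 mm, both close to the given sizes.
- **After release:** the fingers were about 150 mm above where they let go, open to 51 mm, with the wrist force near zero.
- **Round weight:** it was never touched and looked seated in its mould in the later pictures; I did not measure its position.

No check failed or disagreed beyond a few millimetres. The largest gap was about 3.5 mm in y between the top and wrist cameras' readings of the mould.

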